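Lay a sample vial on the rails of a gravity feeder

ROBOT

A 7-joint arm with a two-finger parallel gripper is mounted at the origin on the work surface. World frame = base frame: x ahead of the robot, y to its left, z up, the work surface at z = 0. Lengths are in m, angles in rad, forces in N, time in s.
With the tool pointing down it reaches from about 0.35 to 0.9 m from the base axis. Payload 8.1 kg.
Tool frame: the origin (TCP) lies midway between the tips of the shut fingers; the grasp point (between the pads) lies 19 mm behind it; y points along the fingers, z is the direction in which the jaws open and shut, and the axes are right-handed (so a half turn about y gives the same grasp; the last joint's range is limited). The gripper opens to 92 mm and grips with 3 to 60 N. Pads are 19 mm wide; open, the fingers measure 130 mm over their backs; the gripper's body (75 mm by 190 mm) begins 47 mm behind the grasp point.
Start: joints at [1.184, 0.434, 0.025, 1.573, -0.012, 1.134, -0.075], TCP at [0.175, -0.6, 0.198] pointing down, gripper open.
Joint ranges: [-2.62, 2.62], [-0.44, 2.09], [-1.27, 1.32], [0.08, 2.57], [-1.32, 4.46], [0.12, 2], [-2.74, 2.74]. Speed limits (rad/s): [2.22, 2.22, 3.01, 3.01, 3.14, 3.14, 3.14].

INTERFACE

Orientations are given as a rotation vector (axis times angle).
In Python, from plant import * gives the robot as it stands.
- The arm moves only by the tool apply_moves, never from a script. Its argument "series" is one flat list of numbers, 7 for each row, row after row: the gripper's target within -1 to 1 (fully open at 1, half-way at 0, shut at -1), then the shift along the tool's x, y, z normalised to -1 to 1, where 1 is 0.1 m, then the turn, a rotation vector about the tool's x, y, z normalised to -1 to 1, where 1 is pi rad. In form: [gripper, tx, ty, tz, rx, ry, rz, gripper, tx, ty, tz, rx, ry, rz, ...]. A call has 1 to 5 rows; each row is the pose to reach, as a shift and turn from the pose measured when the call began, along the tool's axes at that moment, turning the shorter way round; what a row does not reach only later rows make up. A row lasts 1/10 s, in which the tool goes at most 50 mm and 8.59 degrees, less where a joint would pass 70% of its speed; a pose out of reach is approached as far as the arm can. A call with a number of a shift or a turn outside -1 to 1 is refused whole. A call with a gripper value outside its range is refused whole. The fingers move at their own pace and stop on an object; "grip_force" is the grip in N (left out, the last holds). Time passes only in rows, so rows that repeat a pose let the fingers close. It gives the time, the measured TCP pose, the force and the opening at its end, in the units of the state.
- read_state(): the state, without advancing time (a new reading comes with each control period).
- get_image(name): name is "scene" or "top" or "wrist"; returns a dict with "frame" (480x640x3 uint8, blue, green, red), "range_z" (480x640 float32, m along the optical axis (not along the pixel's ray), 0 where there is no reading), "fx", "fy", "cx", "cy" (pixels), "xyz" and "rotation" of the camera in the world. Camera axes: x right, y down, z forward; pixel columns grow to the right and rows downward; lengths in m; the calibration is good to about 2 mm. A picture is of the moment at which its call begins.
- hand_in(): hands the job in, once; it reports no verdict.
The state is a dict: "time_s": time; "q": joint angles; "qd": joint speeds; "effort": joint torques, N m; "position": TCP position; "orientation": TCP orientation; "force": force on the tool from outside, world axes, zero at the start; "wrist_torque": the same for the moment, N m; "width": finger opening in m.
Only numpy, scipy, OpenCV 4.12 (cv2) and the standard library are available. Lean on these libraries where they do the work, as an engineer would, in place of code of your own. Each camera call takes 0.05 s, during which the arm holds its last target. There are 200 camera calls.

TASK

Pick up the tall capped amber vial that stands on the bench and load it into the gravity feeder: lay it on its side across the two sloping rails at the upper end, cap to the same side as the cap of the vial already waiting at the bottom. It is glass: never let it lie on the bench, lower it gently until you feel it resting on the rails before you let go (the rails' height has been readjusted and is not recorded), then let it roll down by itself until it rests against the waiting vial, and leave everything else where it is.

Things in the scene. Friction and masses are not known exactly. Their poses are not given: they have to be found in the camera images.
- vial: The vial to load: amber glass, round, 98 mm tall: body 28 mm in diameter up to 78 mm, short neck, white cap 24 mm in diameter from 82 to 98 mm. About 55 g. Starts standing. Origin at the centre of its base, z along its axis to the cap. A shorter amber vial and a low jar stand in a row with it, in any order, 95 mm or more apart.
- vial_cap (a point): Centre of the top of the vial's cap, 98 mm from its base.
- vial_mid (a point): Point on the vial's axis halfway along it, 49 mm from its base.
- feeder: Gravity feeder: white base plate 250 x 150 x 12 mm on the bench, with two columns carrying a metal tray 232 mm long that slopes down towards +x at 0.16 rad (9 degrees). Origin at the centre of the base's underside; x level, downhill; y across; z up. Rail tops at x = 0 are 135 to 165 mm above the bench: set anew each time, not reported. The tray sits firmly.
- load_place (a point): Point at bench level straight below the middle of the loading place (feeder x = -55 mm, y = 0). Load within 35 mm of it along the slope. The rails above it are 9 mm higher than at x = 0. Uphill, an end plate at x = -115 mm rises 19 mm above the rails. Axes as the feeder's.
- across (a point): Point at bench level below the rails' middle (feeder x = 0, y = 0). Two rails, each 6 mm wide, centred on y = -39 and y = +19 mm, carry the vial's glass body; open between them to 28 mm below their tops. Side guides (inner faces at y = -53 and +53 mm) rise 7 mm above the rails: a vial lying across, its middle at y = 0, has 4 mm to spare at each end. Axes as the feeder's.
- pickup (a point): Point at bench level below the axis of the waiting vial (feeder x = +86 mm, y = 0). That vial, the same kind, lies across the rails, cap towards feeder +y, and only spins in place. A vial let go on the rails rolls downhill by itself and stops against it, its axis at about feeder x = +58 mm. Axes as the feeder's.
- short_vial: Bystander: the shorter amber vial, 28 mm in diameter, 45 mm tall; origin at its base.
- weigh_jar: Bystander: low clear glass jar with lid, 44 mm wide, 43 mm tall; origin at its base.
- solvent: Bystander: big clear bottle with blue cap, 86 mm wide, 170 mm tall, at the back; origin at its base.
- solvent2: Bystander: second clear bottle with blue cap, 70 mm wide, 140 mm tall; origin at its base.
- beaker: Bystander: clear beaker, 72 mm wide, 90 mm tall; origin at its base.
- reagent: Bystander: amber jar, 60 mm wide, 100 mm tall, left; origin at its base.
- tip_box: Bystander: open clear box 85 x 120 mm, 50 mm tall, left; origin under its centre.

How it is judged:
On the way:
1. the vial, still held, rests lying across the rails at their upper end, cap to the same side as the waiting vial's (angle between the z axis of vial and the y axis of feeder, either way round below 0.17 rad and y of vial_cap in the frame of feeder above 0.03 m and x of vial_mid in the frame of feeder between -0.1 and -0.012 m and y of vial_mid in the frame of feeder between -0.012 and 0.012 m and contact force between vial and feeder above 0.15 N and contact force between the fingers and vial above 0.3 N), for 0.1 s.
At the end, for the whole second after the job is handed in: The vial lies across the rails at the bottom of the chute against the waiting vial (its middle 46 to 70 mm downhill of the feeder's centre and within 9 mm of y = 0), square to the slope within 0.17 rad, cap towards the feeder's +y, at rest (angle between the z axis of vial and the y axis of feeder, either way round below 0.17 rad and y of vial_cap in the frame of feeder above 0.03 m and x of vial_mid in the frame of feeder between 0.046 and 0.07 m and y of vial_mid in the frame of feeder between -0.009 and 0.009 m and z of vial_mid in the frame of feeder between 0.1 and 0.2 m and linear speed of vial below 0.03 m/s and contact force between vial and feeder above 0.1 N); the robot touches nothing.
It fails at once if the vial lies on the bench (angle between vial's own z axis and vertical above 1.2 rad and height (world z) of vial_mid below 0.03 m).
It fails at once if the vial is pressed on the feeder with more than 40 N (contact force between vial and feeder above 40 N).
It fails at once if other glassware or the tip box is moved by more than 30 mm (distance of any of short_vial, weigh_jar, solvent, solvent2, beaker, reagent, tip_box from where it was at the start of the episode above 0.03 m).
It also fails if it takes over 45 s, if anything falls off the work surface, if the arm or the gripper's body presses on something with over 40 N, if the wrist force passes 120 N, or if a joint passes its speed limit or range.

## Working session

There is one attempt and no reset: what is moved stays moved. The work goes in short steps, Python scripts to look and compute and a tool call to move; the robot and the scene stay as the last step left them, time stands still between calls to the robot, and variables do not carry over. Pictures are saved under pics/ and viewed, on a budget of 10 in all, crops included, one or two more only if the job needs it, and the job is handed in when it is done.

Besides the shell and the picture viewer there is one more tool, called after "Call:" in YAML: its name, and indented under it one key for each argument. apply_moves: Moves the arm, as the interface text tells. Scaled input: -1 to 1 covers 0.1 m each way for a shift and pi rad each way for a turn. Its arguments: {"type":"object","properties":{"series":{"type":"array","items":{"type":"number","minimum":-1,"maximum":1}},"grip_force":{"type":"number"}},"required":["series"]}

```bash
mkdir -p pics; ls; python3 - <<'E'
from plant import *
import cv2,numpy as np
s=read_state();print(s)
for n in("scene","top"):
    d=get_image(n);cv2.imwrite(f"pics/{n}0.png",d["frame"]);np.savez(f"{n}0.npz",**d)
    print(n,d["fx"],d["cx"],d["cy"],d["xyz"],d["rotation"])
E
```

```text
pics
{'time_s': 0.0, 'q': array([ 1.18442626,  0.43523448,  0.02495779,  1.57410558, -0.01158666,
        1.13399032, -0.07510958]), 'qd': array([ 4.29891730e-04, -1.22839057e-03,  1.24745769e-03, -1.61849374e-03,
        4.38450840e-04, -8.04234042e-05, -4.25172109e-04]), 'effort': array([-1.54746936e-03, -6.67850804e+01,  9.84499678e-01, -3.14460289e+01,
       -6.06539729e-02,  4.28080908e-02,  1.26972491e-04]), 'position': array([ 0.1747732 , -0.59948204,  0.19733441]), 'orientation': array([-0.29593819,  2.07107774, -2.06784027]), 'force': array([-0.58751648,  0.69896204,  0.48598297]), 'wrist_torque': array([-0.00583868, -0.05916275, -0.03164359]), 'width': 0.09181857986860324}
scene 509.0172315802036 319.9184098331645 237.7614852255872 [ 1.14258602 -0.25851317  0.87323167] [-2.11910618 -1.32863071  0.46693589]
top 443.92666977851195 316.97597254291907 240.34901060695879 [0.39894828 0.0474658  1.16846678] [-2.11712329  2.14079754 -0.18726926]
```

View pics/scene0.png

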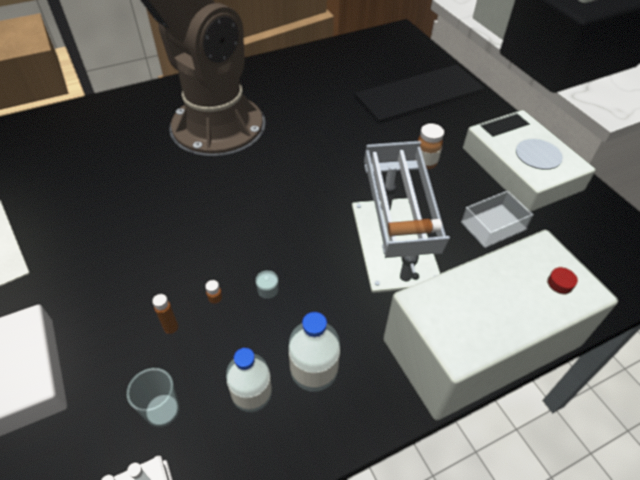

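View pics/top0.png

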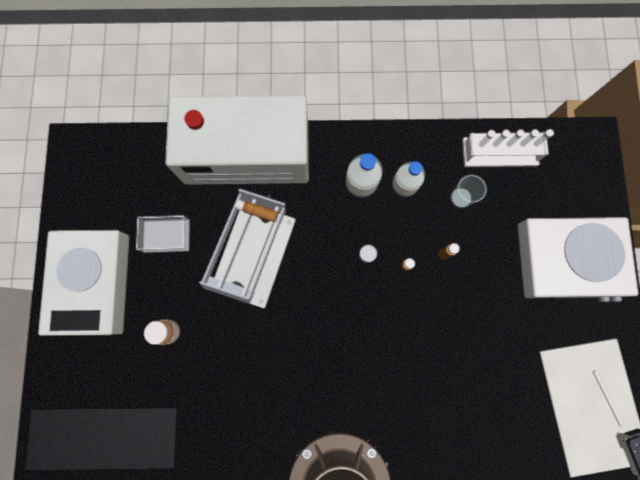

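The top view shows the tall vial's cap at (453,249), and the short vial at (408,264) and jar at (368,253) in the same row. The feeder spans (202,285) to (285,200), with its low end at the top. The waiting vial is at (262,212) with its cap at the left end (246,207), which is world +y.

```bash
cat > h.py <<'E'
import numpy as np,cv2
from scipy.spatial.transform import Rotation as R
def cloud(d):
    Z=d["range_z"].astype(float);v,u=np.mgrid[:480,:640]
    P=np.stack([(u-d["cx"])/d["fx"]*Z,(v-d["cy"])/d["fy"]*Z,Z],-1)
    W=P@R.from_rotvec(d["rotation"]).as_matrix().T+d["xyz"]
    W[Z==0]=np.nan
    return W
E
python3 - <<'E'
from h import *
d=dict(np.load("top0.npz"));W=cloud(d);f=d["frame"].astype(int)
s=dict(np.load("scene0.npz"));Ws=cloud(s);fs=s["frame"].astype(int)
print("bench z",np.nanmedian(W[300:400,200:300,2]),np.nanmedian(Ws[180:260,60:130,2]))
def box(W,f,u0,u1,v0,v1,zmin):
    w=W[v0:v1,u0:u1].reshape(-1,3);c=f[v0:v1,u0:u1].reshape(-1,3)
    k=w[:,2]>zmin;return w[k],c[k]
for n,WW,ff,b in(("tall top",W,f,(435,465,238,262)),("tall scene",Ws,fs,(145,185,288,338)),("short top",W,f,(398,418,255,274)),("jar",W,f,(355,382,240,266))):
    w,c=box(WW,ff,*b,0.01);wh=c.min(1)>140
    print(n,len(w),"zmax",np.nanpercentile(w[:,2],[50,95,99]),"white med",np.median(w[wh],0) if wh.any() else None,"bbox",np.nanmin(w,0),np.nanmax(w,0))
# feeder
w,c=box(W,f,190,305,180,315,0.1)
w=w[w[:,2]<0.22]
r=cv2.minAreaRect(w[:,:2].astype(np.float32));print("tray",len(w),r,cv2.boxPoints(r))
w2,c2=box(W,f,190,305,180,315,0.005);k=(w2[:,2]<0.025)&(c2.min(1)>130)
r2=cv2.minAreaRect(w2[k][:,:2].astype(np.float32));print("base",k.sum(),r2,cv2.boxPoints(r2))
k=(c2[:,2]-c2[:,0]>50)&(w2[:,2]>.1)
print("amber waiting",k.sum(),np.median(w2[k],0),cv2.minAreaRect(w2[k][:,:2].astype(np.float32)),w2[k][:,2].max())
w,c=box(Ws,fs,380,440,215,240,0.1);k=(c[:,2]-c[:,0]>50);print("scene amber",k.sum(),np.median(w[k],0),np.percentile(w[k][:,2],97))
E
```

```text
bench z -0.0012890975518131675 0.0004736684742101538
tall top 198 zmax [0.07715449 0.0990604  0.10097372] white med [ 0.56669606 -0.28527503  0.09673485] bbox [ 0.55230063 -0.29787384  0.01200411] [ 0.5778366  -0.2710204   0.10183809]
tall scene 541 zmax [0.06894033 0.09925322 0.10102423] white med [ 0.56938073 -0.28644615  0.09800157] bbox [ 0.55478525 -0.30049741  0.01011427] [ 0.58360607 -0.27271221  0.10173395]
short top 107 zmax [0.04205625 0.04735283 0.04842112] white med [ 0.53765643 -0.18647437  0.0437826 ] bbox [ 0.5244615  -0.19750512  0.01039903] [ 0.55166194 -0.1730239   0.04858172]
jar 236 zmax [0.03699117 0.04216456 0.04448391] white med [ 0.56564453 -0.08333514  0.03724262] bbox [ 0.54470259 -0.10252167  0.01148847] [ 0.58717859 -0.06110315  0.0453995 ]
tray 3100 ((0.5714277625083923, 0.21822527050971985), (0.11566746979951859, 0.2468079775571823), 70.9451904296875) [[0.43590438 0.20384844]
 [0.6691889  0.12327243]
 [0.70695114 0.2326021 ]
 [0.4736666  0.31317812]]
base 3217 ((0.5721085071563721, 0.2176274210214615), (0.15055517852306366, 0.24800249934196472), 71.01387023925781) [[0.4303625  0.1867876 ]
 [0.664873   0.10610265]
 [0.71385455 0.24846724]
 [0.479344   0.3291522 ]]
amber waiting 357 [0.64862459 0.17903009 0.16252993] ((0.6503214836120605, 0.1813567727804184), (0.08098548650741577, 0.025530580431222916), 69.93971252441406) 0.16976039180272096
scene amber 489 [0.65798229 0.17861561 0.16382314] 0.16799761747046316
```

```bash
cat >> h.py <<'E'
def tool(yaw,p,sg):
    h=np.array([np.cos(yaw),np.sin(yaw),0]);y=h*np.cos(p)-np.array([0,0,np.sin(p)])
    z=sg*np.array([-np.sin(yaw),np.cos(yaw),0])
    return np.stack([np.cross(y,z),y,z],1)
def rel(s,gp,M):
    """row shift/turn (normalised) taking grasp point to gp with tool axes M"""
    R0=R.from_rotvec(s["orientation"]).as_matrix()
    t=R0.T@(np.array(gp)+0.019*M[:,1]-s["position"])/0.1
    r=R.from_matrix(R0.T@M).as_rotvec()/np.pi
    return t.round(3),r.round(3)
def show(s):
    M=R.from_rotvec(s["orientation"]).as_matrix();print("t",s["time_s"],"q",s["q"].round(2),"gp",(s["position"]-.019*M[:,1]).round(4),"F",s["force"].round(2),"w",round(s["width"],4));print("y",M[:,1].round(3),"z",M[:,2].round(3))
E
python3 - <<'E'
from h import *; from plant import *
s=read_state();show(s);D=np.pi/180
for sg in(1,-1):
  print(rel(s,[.44,-.37,.2],tool(28*D,20*D,sg)), rel(s,[.35,-.45,.25],tool(0*D,60*D,sg)))
W=cloud(dict(np.load("top0.npz")))
for b in((520,632,218,298),(450,490,172,208)):
  w=W[b[2]:b[3],b[0]:b[1]].reshape(-1,3);w=w[w[:,2]>.02];print(w.min(0),w.max(0))
E
```

```text
t 0.1 q [ 1.18  0.44  0.02  1.57 -0.01  1.13 -0.08] gp [ 0.1748 -0.5996  0.2164] F [0.9  0.39 0.18] w 0.092
y [-0.001  0.001 -1.   ] z [ 0.28  -0.96  -0.001]
(array([-3.363,  0.041, -1.498]), array([-0.542,  0.774, -0.055])) (array([-2.192, -0.36 , -0.919]), array([ 0.236, -0.881, -0.034]))
(array([-3.363,  0.041, -1.498]), array([-0.039, -0.057,  0.387])) (array([-2.192, -0.36 , -0.919]), array([0.024, 0.088, 0.166]))
[ 0.44603209 -0.750614    0.02008198] [ 0.64916848 -0.48496739  0.07300523]
[ 0.68494951 -0.37877105  0.02004232] [ 0.75526633 -0.30728039  0.09414022]
```

Call:
apply_moves:
  series: [1, -0.3, -0.1, -0.15, 0, -0.01, 0.04, 1, -0.6, -0.2, -0.3, -0.01, -0.02, 0.08, 1, -1, -0.3, -0.5, -0.01, -0.03, 0.13, 1, -1, -0.3, -0.5, -0.01, -0.03, 0.16, 1, -1, -0.3, -0.5, -0.01, -0.03, 0.16]

```text
time_s: 0.6
position: [0.2526, -0.5245, 0.2255]
orientation: [0.121, 1.885, -1.69]
force: [-1.1, -0.4, -1.0]
width: 0.0915
```

```bash
cat > r.py <<'E'
import sys
from h import *; from plant import *
a=[float(v) for v in sys.argv[1:]];s=read_state();show(s)
if a: print(*rel(s,a[:3],tool(np.radians(a[3]),np.radians(a[4]),-1)))
E
python3 r.py .44 -.37 .15 28 20
```

```text
t 0.6 q [ 1.46  0.43 -0.15  1.65 -0.47  1.2   0.33] gp [ 0.2442 -0.528   0.2421] F [-1.05 -0.43 -0.99] w 0.0915
y [ 0.445  0.186 -0.876] z [ 0.366 -0.93  -0.012]
[-1.778  1.926 -0.761] [-0.026 -0.027  0.228]
```

Call:
apply_moves:
  series: [1, -0.3, 0.3, -0.15, 0, 0, 0.04, 1, -0.6, 0.5, -0.3, -0.01, -0.01, 0.08, 1, -0.9, 0.8, -0.4, -0.01, -0.01, 0.12, 1, -0.9, 0.9, -0.4, -0.02, -0.02, 0.16, 1, -0.9, 0.9, -0.4, -0.02, -0.02, 0.19]

```text
time_s: 1.1
position: [0.3524, -0.4405, 0.189]
orientation: [0.54, 1.637, -1.203]
force: [-1.2, -1.2, 0.1]
width: 0.0916
```

```bash
python3 r.py .44 -.37 .15 28 20
```

```text
t 1.1 q [ 1.67  0.7  -0.36  1.81 -0.89  1.23  0.8 ] gp [ 0.3373 -0.4482  0.1975] F [-1.19 -1.21  0.08] w 0.0916
y [ 0.795  0.407 -0.45 ] z [ 0.45  -0.893 -0.013]
[-0.166  1.347 -0.233] [-0.005 -0.006  0.037]
```

Call:
apply_moves:
  series: [1, -0.03, 0.25, -0.05, 0, 0, 0.02, 1, -0.06, 0.5, -0.1, 0, 0, 0.037, 1, -0.1, 0.75, -0.15, -0.005, -0.006, 0.037, 1, -0.15, 1, -0.2, -0.005, -0.006, 0.037, 1, -0.15, 1, -0.2, -0.005, -0.006, 0.037]

```text
time_s: 1.6
position: [0.4314, -0.3743, 0.157]
orientation: [0.598, 1.58, -1.098]
force: [-0.0, 0.0, 0.4]
width: 0.092
```

```bash
python3 r.py .489 -.328 .052 28 20
```

```text
t 1.6 q [ 1.62  0.8  -0.46  1.93 -1.03  1.09  0.96] gp [ 0.4157 -0.3828  0.1635] F [-0.03  0.    0.4 ] w 0.092
y [ 0.825  0.45  -0.343] z [ 0.477 -0.879 -0.005]
[ 0.738  1.233 -0.124] [ 0.003 -0.001  0.   ]
```

Call:
apply_moves:
  series: [1, 0.2, 0.25, -0.03, 0, 0, 0, 1, 0.4, 0.5, -0.06, 0, 0, 0, 1, 0.6, 0.75, -0.1, 0, 0, 0, 1, 0.74, 1, -0.12, 0.003, 0, 0, 1, 0.74, 1, -0.12, 0.003, 0, 0]

```text
time_s: 2.1
position: [0.4863, -0.3273, 0.051]
orientation: [0.603, 1.581, -1.1]
force: [-0.8, 0.2, 1.3]
width: 0.0917
```

```bash
python3 r.py .568 -.286 .046 28 20; python3 - <<'E'
from plant import *
import cv2
d=get_image("wrist");cv2.imwrite("pics/w1.png",d["frame"])
E
```

```text
t 2.1 q [ 1.54  1.   -0.52  1.99 -1.16  0.87  1.19] gp [ 0.4706 -0.3358  0.0575] F [-0.85  0.21  1.29] w 0.0917
y [ 0.827  0.446 -0.343] z [ 0.473 -0.881 -0.007]
[-0.267  1.066  0.024] [ 0.002 -0.002  0.   ]
```

View pics/w1.png

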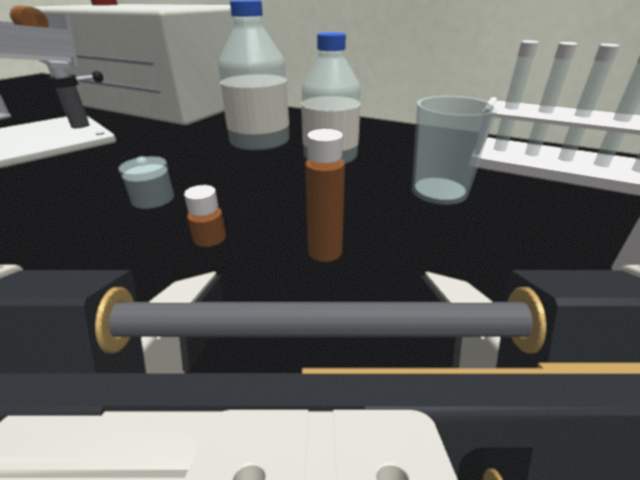

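The wrist view shows the tall vial upright at (325,195), centred between the fingers at (180,300) and (460,300). The short vial is clear at (203,215).

Call:
apply_moves:
  series: [1, -0.05, 0.2, 0.01, 0.002, -0.002, 0, 1, -0.1, 0.4, 0.02, 0.002, -0.002, 0, 1, -0.16, 0.6, 0.024, 0.002, -0.002, 0, 1, -0.22, 0.8, 0.024, 0.002, -0.002, 0, 1, -0.25, 0.95, 0.024, 0.002, -0.002, 0]

```text
time_s: 2.65
position: [0.5744, -0.2855, 0.0444]
orientation: [0.601, 1.569, -1.109]
force: [0.9, -0.3, -0.7]
width: 0.0917
```

```bash
python3 r.py .568 -.286 .046 28 20
```

```text
t 2.65 q [ 1.48  1.08 -0.7   2.   -1.29  0.64  1.24] gp [ 0.5586 -0.2938  0.051 ] F [ 0.89 -0.27 -0.67] w 0.0917
y [ 0.83   0.439 -0.343] z [ 0.469 -0.883  0.005]
[ 0.005  0.13  -0.026] [-0.001  0.001  0.   ]
```

Call:
apply_moves:
  series: [1, 0.005, 0.07, -0.026, 0, 0, 0, 1, 0.005, 0.13, -0.026, 0, 0, 0, 1, 0.005, 0.13, -0.026, 0, 0, 0, -1, 0.005, 0.13, -0.026, 0, 0, 0, -1, 0.005, 0.13, -0.026, 0, 0, 0]
  grip_force: 15

```text
time_s: 3.15
position: [0.5834, -0.2784, 0.0393]
orientation: [0.602, 1.569, -1.11]
force: [0.2, -0.1, -0.1]
width: 0.08
```

Call:
apply_moves:
  series: [-1, 0, 0, 0, 0, 0, 0, -1, 0, 0, 0, 0, 0, 0, -1, 0, 0, 0, 0, 0, 0, -1, 0, 0, 0, 0, 0, 0, -1, 0, 0, 0, 0, 0, 0]

```text
time_s: 3.65
position: [0.5833, -0.2784, 0.0393]
orientation: [0.602, 1.569, -1.11]
force: [0.0, -0.3, -0.3]
width: 0.0404
```

```bash
python3 r.py .568 -.286 .046 28 20
```

```text
t 3.65 q [ 1.49  1.11 -0.75  2.   -1.29  0.59  1.26] gp [ 0.5676 -0.2867  0.0459] F [ 0.05 -0.27 -0.27] w 0.0404
y [ 0.83   0.438 -0.344] z [ 0.468 -0.883  0.005]
[-0.004  0.006 -0.005] [-0.001  0.001  0.001]
```

Call:
apply_moves:
  series: [-1, 0, 0, 0, 0, 0, 0, -1, 0, 0, 0, 0, 0, 0, -1, 0, 0, 0, 0, 0, 0, -1, 0, 0, 0, 0, 0, 0, -1, 0, 0, 0, 0, 0, 0]

```text
time_s: 4.15
position: [0.5834, -0.2784, 0.0394]
orientation: [0.602, 1.569, -1.11]
force: [0.1, -0.4, -0.6]
width: 0.0215
```

```bash
python3 r.py .52 -.2 .25 40 45
```

```text
t 4.15 q [ 1.49  1.11 -0.75  2.   -1.29  0.59  1.26] gp [ 0.5676 -0.2867  0.0459] F [ 0.13 -0.38 -0.6 ] w 0.0215
y [ 0.83   0.438 -0.344] z [ 0.468 -0.884  0.005]
[-1.836 -0.738 -1.007] [-0.058 -0.035 -0.138]
```

Width 0.0215 is less than the 28 mm body, so I'll look.

```bash
python3 - <<'E'
from plant import *
import cv2,numpy as np
d=get_image("wrist");a=d["frame"]
d=get_image("scene");np.savez("scene1.npz",**d);b=cv2.resize(d["frame"][230:430,60:260],(480,480))
cv2.imwrite("pics/w2.png",cv2.resize(np.hstack([a,b]),(800,343)))
print(read_state()["width"])
E
```

```text
0.021266170497042252
```

View pics/w2.png

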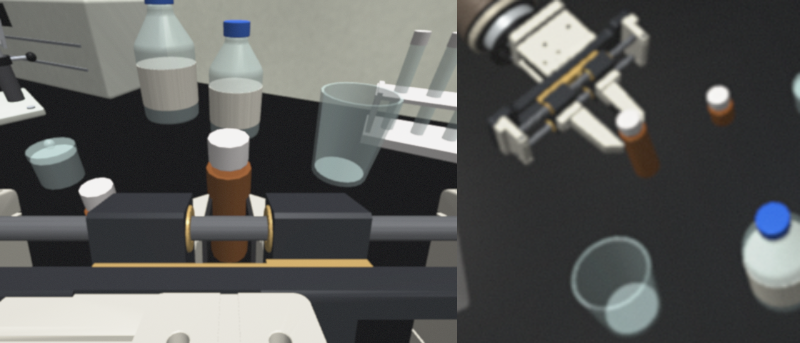

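The left half shows the vial upright between the fingers, body at (230,210). The right half shows it near the fingertips at (637,140). I'll check how deep it sits.

```bash
python3 - <<'E'
from h import *; from plant import *
for n in("scene0","scene1"):
    d=dict(np.load(n+".npz"));W=cloud(d);f=d["frame"].astype(int);w=W[285:345,140:190].reshape(-1,3);c=f[285:345,140:190].reshape(-1,3)
    k=(c.min(1)>140)&(w[:,2]>.075);a=(c[:,2]-c[:,0]>35)&(w[:,2]>.01)&(w[:,2]<.08)
    print(n,k.sum(),np.median(w[k],0),a.sum(),np.median(w[a],0),w[a].min(0),w[a].max(0))
s=read_state();print(s["position"],s["width"])
E
```

```text
scene0 131 [ 0.56938073 -0.28644615  0.09800157] 301 [ 0.57946673 -0.28655276  0.05094591] [ 0.56555685 -0.2999076   0.01011427] [ 0.58360607 -0.27283585  0.07996825]
scene1 153 [ 0.56663762 -0.28718457  0.09808245] 260 [ 0.5792001  -0.28805613  0.05025007] [ 0.5650473  -0.29940586  0.01027864] [ 0.58359815 -0.27222822  0.07981263]
[ 0.58336112 -0.27841883  0.0393459 ] 0.021266170497042252
```

Call:
apply_moves:
  series: [-1, -0.06, -0.02, 0, 0, 0, 0, -1, -0.15, -0.05, 0, 0, 0, 0, -1, -0.3, -0.1, 0, 0, 0, 0, -1, -0.47, -0.17, 0, 0, 0, 0, -1, -0.47, -0.17, 0, 0, 0, 0]

```text
time_s: 4.75
position: [0.5842, -0.2778, 0.0924]
orientation: [0.6, 1.565, -1.11]
force: [0.2, 1.3, -0.9]
width: 0.0215
```

```bash
python3 r.py .52 -.2 .25 40 45;python3 - <<'E'
from h import *; from plant import *
d=get_image("scene");W=cloud(d);f=d["frame"].astype(int);w=W[250:345,130:200].reshape(-1,3);c=f[250:345,130:200].reshape(-1,3)
a=(c[:,2]-c[:,0]>35)&(w[:,2]>.01)
print(a.sum(),np.median(w[a],0),w[a].min(0),w[a].max(0),read_state()["width"])
E
```

```text
t 4.75 q [ 1.49  1.   -0.76  2.02 -1.28  0.63  1.16] gp [ 0.5684 -0.2862  0.0989] F [ 0.22  1.31 -0.91] w 0.0215
y [ 0.831  0.438 -0.343] z [ 0.469 -0.883  0.009]
[-1.338 -0.563 -1.004] [-0.058 -0.034 -0.138]
310 [ 0.57983495 -0.28816048  0.104594  ] [ 0.50084634 -0.30648231  0.05789842] [ 0.5837921  -0.27159814  0.15624727] 0.021306974405279528
```

Call:
apply_moves:
  series: [-1, -0.3, -0.1, 0, 0, 0, 0, -1, -0.6, -0.2, -0.1, -0.01, -0.01, -0.03, -1, -0.9, -0.3, -0.25, -0.02, -0.01, -0.06, -1, -1, -0.4, -0.4, -0.03, -0.02, -0.1, -1, -1, -0.5, -0.6, -0.04, -0.03, -0.13]

```text
time_s: 5.3
position: [0.545, -0.2303, 0.2044]
orientation: [0.135, 1.7, -1.312]
force: [0.6, 0.3, -1.0]
width: 0.0218
```

```bash
python3 r.py .52 -.1 .28 48 65
```

```text
t 5.3 q [ 1.22  0.44 -0.55  1.96 -0.84  0.79  0.42] gp [ 0.5339 -0.2382  0.2175] F [ 0.63  0.27 -0.97] w 0.0218
y [ 0.586  0.418 -0.694] z [ 0.601 -0.799  0.027]
[-0.904  0.049 -1.19 ] [-0.043 -0.045 -0.116]
```

Call:
apply_moves:
  series: [-1, -0.2, 0, -0.25, -0.01, -0.01, -0.03, -1, -0.4, 0, -0.5, -0.02, -0.02, -0.06, -1, -0.6, 0, -0.75, -0.03, -0.03, -0.09, -1, -0.8, 0, -1, -0.04, -0.04, -0.11, -1, -0.8, 0, -1, -0.04, -0.04, -0.11]

```text
time_s: 5.8
position: [0.5301, -0.1093, 0.2625]
orientation: [-0.33, 1.734, -1.417]
force: [0.7, 0.8, 0.2]
width: 0.0213
```

```bash
python3 r.py .52 .05 .3 58 90
```

```text
t 5.8 q [ 0.82  0.21 -0.48  1.86 -0.4   0.95 -0.17] gp [ 0.5245 -0.1154  0.2795] F [0.67 0.83 0.17] w 0.0213
y [ 0.298  0.323 -0.898] z [ 0.739 -0.674  0.003]
[-1.079  0.318 -1.147] [-0.014 -0.056 -0.144]
```

Call:
apply_moves:
  series: [-1, -0.25, 0.06, -0.25, 0, -0.01, -0.03, -1, -0.5, 0.12, -0.5, -0.01, -0.03, -0.07, -1, -0.75, 0.18, -0.75, -0.01, -0.04, -0.1, -1, -1, 0.25, -1, -0.01, -0.056, -0.14, -1, -1, 0.25, -1, -0.01, -0.056, -0.14]

```text
time_s: 6.3
position: [0.5239, 0.0459, 0.284]
orientation: [-0.883, 1.588, -1.593]
force: [-0.0, 0.7, -0.5]
width: 0.0216
```

```bash
python3 r.py .519 .233 .27 71 110; python3 r.py .519 .15 .29 65 100
```

```text
t 6.3 q [ 0.27  0.25 -0.57  1.66  0.14  1.25 -0.87] gp [0.5236 0.0457 0.303 ] F [-0.01  0.67 -0.5 ] w 0.0216
y [ 0.017  0.007 -1.   ] z [ 0.857 -0.515  0.011]
[-1.511  0.329 -0.996] [ 0.008 -0.067 -0.115]
t 6.3 q [ 0.27  0.25 -0.57  1.66  0.14  1.25 -0.87] gp [0.5236 0.0457 0.303 ] F [-0.01  0.67 -0.5 ] w 0.0216
y [ 0.017  0.007 -1.   ] z [ 0.857 -0.515  0.011]
[-0.833  0.133 -0.576] [-0.001 -0.034 -0.06 ]
```

Call:
apply_moves:
  series: [-1, -0.25, 0.03, -0.15, 0, -0.01, -0.02, -1, -0.5, 0.06, -0.3, 0, -0.02, -0.04, -1, -0.75, 0.1, -0.48, 0, -0.03, -0.06, -1, -1, 0.12, -0.65, 0, -0.05, -0.08, -1, -1, 0.12, -0.65, 0, -0.05, -0.08]

```text
time_s: 6.8
position: [0.5175, 0.1717, 0.2699]
orientation: [-1.229, 1.407, -1.634]
force: [0.3, 1.1, -1.3]
width: 0.0216
```

```bash
python3 r.py .519 .233 .25 71 110
```

```text
t 6.8 q [-0.11  0.45 -0.61  1.47  0.35  1.52 -1.13] gp [0.5194 0.1758 0.2884] F [ 0.31  1.07 -1.29] w 0.0216
y [-0.099 -0.215 -0.972] z [ 0.931 -0.364 -0.014]
[-0.587  0.249 -0.202] [ 0.008 -0.011 -0.035]
```

Call:
apply_moves:
  series: [-1, -0.2, 0.08, -0.07, 0, 0, -0.01, -1, -0.4, 0.16, -0.14, 0, -0.01, -0.02, -1, -0.587, 0.25, -0.2, 0.008, -0.011, -0.035, -1, -0.587, 0.25, -0.2, 0.008, -0.011, -0.035, -1, -0.587, 0.25, -0.2, 0.008, -0.011, -0.035]

```text
time_s: 7.3
position: [0.5165, 0.2265, 0.2306]
orientation: [-1.338, 1.315, -1.688]
force: [-0.1, -0.6, 0.1]
width: 0.0211
```

```bash
python3 r.py .519 .233 .21 71 110; python3 - <<'E'
from h import *; from plant import *
o=[]
for n in("scene","top"):
    d=get_image(n);np.savez(n+"2.npz",**d);f=d["frame"]
    o.append(cv2.resize(f[100:300,330:530] if n=="scene" else f[170:320,180:330],(400,400)))
cv2.imwrite("pics/p3.png",np.hstack(o))
E
```

```text
t 7.3 q [-0.28  0.57 -0.59  1.42  0.43  1.59 -1.25] gp [0.5186 0.2326 0.2484] F [-0.05 -0.57  0.05] w 0.0211
y [-0.114 -0.322 -0.94 ] z [ 0.946 -0.326 -0.003]
[-0.136  0.359  0.004] [ 0.001  0.    -0.   ]
```

View pics/p3.png

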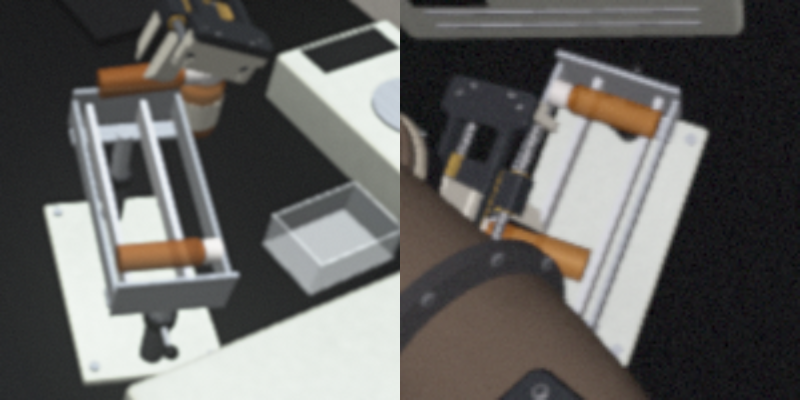

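Left (scene): the held vial is at (140,80) above the upper end of the rails, with its cap to the right, the same side as the waiting vial's. Right (top): its base end is at (580,262). Next I'll measure its tilt and offset from depth.

```bash
cat >> h.py <<'E'
def feed(P):
    x=np.array([.9455,-.3256]);y=np.array([.3256,.9455]);q=P[:,:2]-[.572,.218]
    return np.c_[q@x,q@y,P[:,2]]
def amber(d,zmin=.11):
    W=cloud(d).reshape(-1,3);c=d["frame"].astype(int).reshape(-1,3)
    P=feed(W);k=(c[:,2]-c[:,0]>35)&(c[:,2]>c[:,1]*1.3)&(P[:,2]>zmin)&(P[:,2]<.35)&(abs(P[:,1])<.09)&(abs(P[:,0])<.12)
    return P[k]
E
python3 - <<'E'
from h import *
for n in("scene2","top2"):
    A=amber(dict(np.load(n+".npz")))
    for nm,w in(("held",A[A[:,0]<.03]),("wait",A[A[:,0]>.05])):
        if len(w)<20: print(n,nm,len(w));continue
        print(n,nm,len(w),"y",np.percentile(w[:,1],[1,99]).round(4))
        for lo in np.arange(-.06,.06,.02):
            b=w[(w[:,1]>lo)&(w[:,1]<lo+.02)]
            if len(b)>8: print("  y",round(lo+.01,3),len(b),"x lo/med/hi",np.percentile(b[:,0],[2,50,98]).round(4),"z lo/med/hi",np.percentile(b[:,2],[2,50,98]).round(4))
E
```

```text
scene2 held 402 y [-0.0485  0.0312]
  y -0.05 72 x lo/med/hi [-0.0617 -0.0468 -0.0403] z lo/med/hi [0.2427 0.2539 0.2594]
  y -0.03 139 x lo/med/hi [-0.0617 -0.0458 -0.0399] z lo/med/hi [0.2427 0.2556 0.2616]
  y -0.01 119 x lo/med/hi [-0.0604 -0.0453 -0.0398] z lo/med/hi [0.2451 0.2567 0.2629]
  y 0.01 35 x lo/med/hi [-0.0442 -0.0414 -0.039 ] z lo/med/hi [0.2454 0.2497 0.2548]
  y 0.03 37 x lo/med/hi [-0.0483 -0.0431 -0.0399] z lo/med/hi [0.2448 0.2532 0.2607]
scene2 wait 496 y [-0.0491  0.0306]
  y -0.05 66 x lo/med/hi [0.0851 0.0949 0.1017] z lo/med/hi [0.153  0.1634 0.1689]
  y -0.03 120 x lo/med/hi [0.085  0.096  0.1026] z lo/med/hi [0.1538 0.1632 0.1683]
  y -0.01 115 x lo/med/hi [0.0853 0.0967 0.1025] z lo/med/hi [0.1525 0.1634 0.168 ]
  y 0.01 131 x lo/med/hi [0.0819 0.0958 0.1028] z lo/med/hi [0.1519 0.1637 0.1683]
  y 0.03 64 x lo/med/hi [0.0823 0.096  0.1026] z lo/med/hi [0.1522 0.163  0.1677]
top2 held 246 y [-0.0492  0.03  ]
  y -0.05 57 x lo/med/hi [-0.0671 -0.0564 -0.045 ] z lo/med/hi [0.2502 0.2557 0.2603]
  y -0.03 86 x lo/med/hi [-0.0655 -0.0539 -0.0445] z lo/med/hi [0.2525 0.2571 0.2606]
  y -0.01 51 x lo/med/hi [-0.0553 -0.0488 -0.0443] z lo/med/hi [0.2522 0.2576 0.2694]
  y 0.01 44 x lo/med/hi [-0.0568 -0.0493 -0.0453] z lo/med/hi [0.2573 0.2605 0.3434]
top2 wait 363 y [-0.0492  0.0285]
  y -0.05 51 x lo/med/hi [0.0746 0.0851 0.0967] z lo/med/hi [0.1497 0.1615 0.1667]
  y -0.03 93 x lo/med/hi [0.0731 0.0836 0.0976] z lo/med/hi [0.1543 0.1632 0.1672]
  y -0.01 90 x lo/med/hi [0.0738 0.0844 0.0981] z lo/med/hi [0.1555 0.1629 0.1675]
  y 0.01 91 x lo/med/hi [0.0737 0.0854 0.0977] z lo/med/hi [0.1562 0.1625 0.1678]
  y 0.03 38 x lo/med/hi [0.0746 0.0845 0.0967] z lo/med/hi [0.1577 0.1628 0.166 ]
```

Call:
apply_moves:
  series: [-1, -0.04, 0.12, 0, 0, 0, -0.01, -1, -0.09, 0.25, 0, 0, 0, -0.02, -1, -0.14, 0.38, 0, 0, 0, -0.022, -1, -0.19, 0.52, 0, 0, 0, -0.022, -1, -0.19, 0.52, 0, 0, 0, -0.022]

```text
time_s: 7.9
position: [0.5164, 0.2246, 0.1738]
orientation: [-1.399, 1.283, -1.737]
force: [0.7, -0.0, -0.8]
width: 0.0212
```

```bash
python3 r.py .519 .233 .177 71 114; python3 - <<'E'
from h import *; from plant import *
A=amber(get_image("scene"))
for nm,w in(("held",A[A[:,0]<.03]),):
        for lo in np.arange(-.06,.06,.02):
            b=w[(w[:,1]>lo)&(w[:,1]<lo+.02)]
            if len(b)>8: print("  y",round(lo+.01,3),len(b),"x lo/med/hi",np.percentile(b[:,0],[2,50,98]).round(4),"z lo/med/hi",np.percentile(b[:,2],[2,50,98]).round(4))
E
```

```text
t 7.9 q [-0.33  0.65 -0.56  1.45  0.48  1.56 -1.3 ] gp [0.519  0.2319 0.1911] F [ 0.73 -0.04 -0.82] w 0.0212
y [-0.137 -0.385 -0.913] z [ 0.945 -0.328 -0.003]
[-0.067  0.125 -0.003] [ 0.001 -0.     0.   ]
  y -0.05 60 x lo/med/hi [-0.0577 -0.0459 -0.0395] z lo/med/hi [0.1894 0.2005 0.206 ]
  y -0.03 129 x lo/med/hi [-0.0595 -0.0452 -0.0392] z lo/med/hi [0.1877 0.1998 0.2071]
  y -0.01 107 x lo/med/hi [-0.0602 -0.0452 -0.0395] z lo/med/hi [0.1884 0.2002 0.2059]
  y 0.01 22 x lo/med/hi [-0.0616 -0.0408 -0.0385] z lo/med/hi [0.1885 0.1919 0.2035]
  y 0.03 21 x lo/med/hi [-0.046  -0.0416 -0.0398] z lo/med/hi [0.1874 0.1939 0.2003]
```

Call:
apply_moves:
  series: [-1, -0.012, 0.027, 0, 0, 0, 0, -1, -0.024, 0.055, 0, 0, 0, 0, -1, -0.04, 0.09, 0, 0, 0, 0, -1, -0.044, 0.1, 0, 0, 0, 0, -1, -0.044, 0.1, 0, 0, 0, 0]

```text
time_s: 8.45
position: [0.5169, 0.2248, 0.1643]
orientation: [-1.397, 1.283, -1.737]
force: [0.2, 0.1, -0.0]
width: 0.0214
```

```bash
python3 r.py
```

```text
t 8.45 q [-0.33  0.65 -0.56  1.46  0.48  1.54 -1.31] gp [0.5194 0.2321 0.1816] F [ 0.16  0.06 -0.03] w 0.0214
y [-0.135 -0.384 -0.913] z [ 0.945 -0.328 -0.002]
```

Call:
apply_moves:
  series: [-1, -0.004, 0.009, 0, 0, 0, 0, -1, -0.008, 0.018, 0, 0, 0, 0, -1, -0.008, 0.018, 0, 0, 0, 0, -1, -0.008, 0.018, 0, 0, 0, 0]

```text
time_s: 8.85
position: [0.5169, 0.2248, 0.1623]
orientation: [-1.397, 1.283, -1.737]
force: [0.1, -0.4, -1.2]
width: 0.0215
```

```bash
python3 r.py
```

```text
t 8.85 q [-0.33  0.66 -0.56  1.46  0.48  1.54 -1.31] gp [0.5194 0.2321 0.1797] F [ 0.15 -0.37 -1.15] w 0.0215
y [-0.135 -0.384 -0.913] z [ 0.945 -0.328 -0.002]
```

Not yet in contact. I'll go down 1–2 mm per call.

Call:
apply_moves:
  series: [-1, -0.004, 0.009, 0, 0, 0, 0, -1, -0.007, 0.015, 0, 0, 0, 0, -1, -0.007, 0.015, 0, 0, 0, 0]

```text
time_s: 9.15
position: [0.5168, 0.2248, 0.1605]
orientation: [-1.397, 1.284, -1.737]
force: [0.5, 0.6, -0.0]
width: 0.0213
```

Call:
apply_moves:
  series: [-1, -0.004, 0.009, 0, 0, 0, 0, -1, -0.004, 0.009, 0, 0, 0, 0, -1, -0.004, 0.009, 0, 0, 0, 0]

```text
time_s: 9.45
position: [0.5168, 0.2248, 0.1595]
orientation: [-1.397, 1.283, -1.737]
force: [-0.6, 0.7, -0.3]
width: 0.0211
```

Call:
apply_moves:
  series: [-1, -0.004, 0.009, 0, 0, 0, 0, -1, -0.004, 0.009, 0, 0, 0, 0, -1, -0.004, 0.009, 0, 0, 0, 0]

```text
time_s: 9.75
position: [0.5168, 0.2248, 0.1585]
orientation: [-1.398, 1.284, -1.737]
force: [-0.2, 0.2, -1.2]
width: 0.0214
```

Call:
apply_moves:
  series: [-1, 0, 0, 0, 0, 0, 0, -1, 0, 0, 0, 0, 0, 0]

```text
time_s: 9.95
position: [0.5168, 0.2248, 0.1585]
orientation: [-1.397, 1.283, -1.737]
force: [0.2, -0.6, -0.3]
width: 0.0213
```

```bash
python3 r.py
```

```text
t 9.95 q [-0.33  0.66 -0.56  1.46  0.48  1.53 -1.31] gp [0.5194 0.2321 0.1759] F [ 0.24 -0.62 -0.27] w 0.0213
y [-0.135 -0.384 -0.913] z [ 0.945 -0.328 -0.002]
```

Call:
apply_moves:
  series: [-1, -0.004, 0.009, 0, 0, 0, 0, -1, -0.004, 0.009, 0, 0, 0, 0, -1, -0.004, 0.009, 0, 0, 0, 0]

```text
time_s: 10.25
position: [0.5169, 0.2248, 0.158]
orientation: [-1.397, 1.283, -1.738]
force: [0.8, 0.2, 5.1]
width: 0.0212
```

Call:
apply_moves:
  series: [-1, -0.004, 0.009, 0, 0, 0, 0, -1, -0.004, 0.009, 0, 0, 0, 0, -1, -0.004, 0.009, 0, 0, 0, 0]

```text
time_s: 10.55
position: [0.517, 0.2249, 0.1578]
orientation: [-1.396, 1.283, -1.738]
force: [-0.7, -0.6, 7.7]
width: 0.0215
```

```bash
python3 r.py; python3 - <<'E'
from h import *; from plant import *
d=get_image("scene");f=d["frame"][100:260,340:480];cv2.imwrite("pics/p4.png",cv2.resize(f,(700,800))[:600])
A=amber(d)
for nm,w in(("held",A[A[:,0]<.03]),):
        for lo in np.arange(-.06,.06,.02):
            b=w[(w[:,1]>lo)&(w[:,1]<lo+.02)]
            if len(b)>8: print("  y",round(lo+.01,3),len(b),"x lo/med/hi",np.percentile(b[:,0],[2,50,98]).round(4),"z lo/med/hi",np.percentile(b[:,2],[2,50,98]).round(4))
E
```

```text
t 10.55 q [-0.33  0.66 -0.56  1.46  0.48  1.53 -1.31] gp [0.5196 0.2321 0.1752] F [-0.74 -0.6   7.65] w 0.0215
y [-0.134 -0.384 -0.914] z [ 0.945 -0.328 -0.001]
  y -0.05 54 x lo/med/hi [-0.0546 -0.0454 -0.0397] z lo/med/hi [0.1724 0.1838 0.1909]
  y -0.03 120 x lo/med/hi [-0.0595 -0.0451 -0.0393] z lo/med/hi [0.1749 0.1862 0.1906]
  y -0.01 103 x lo/med/hi [-0.0602 -0.0449 -0.039 ] z lo/med/hi [0.1717 0.185  0.19  ]
  y 0.01 21 x lo/med/hi [-0.0604 -0.0412 -0.0388] z lo/med/hi [0.1715 0.1762 0.1886]
  y 0.03 21 x lo/med/hi [-0.0454 -0.0421 -0.0384] z lo/med/hi [0.1702 0.1768 0.1821]
```

View pics/p4.png

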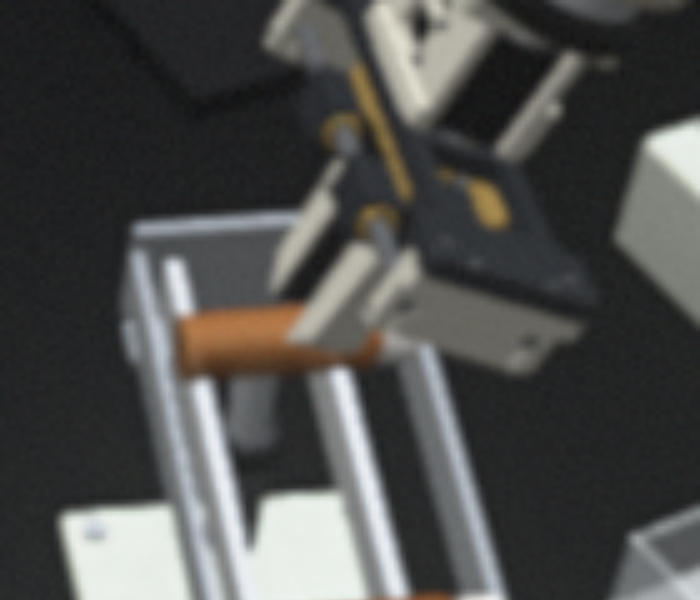

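The crop shows the vial level across both rails: base at (190,345), cap at (400,345) on the +y side. The upward force of 5–8 N is the resting contact. I'll hold briefly, then open only a little.

Call:
apply_moves:
  series: [-1, 0, 0, 0, 0, 0, 0, -1, 0, 0, 0, 0, 0, 0]

```text
time_s: 10.8
position: [0.517, 0.2248, 0.158]
orientation: [-1.396, 1.283, -1.738]
force: [-0.1, -0.0, 5.4]
width: 0.0213
```

Call:
apply_moves:
  series: [-0.3, 0, 0, 0, 0, 0, 0, -0.3, 0, 0, 0, 0, 0, 0, -0.3, 0, 0, 0, 0, 0, 0, -0.3, 0, 0, 0, 0, 0, 0, -0.3, 0, 0, 0, 0, 0, 0]

```text
time_s: 11.3
position: [0.517, 0.2248, 0.1578]
orientation: [-1.396, 1.283, -1.738]
force: [0.1, -0.1, -0.6]
width: 0.0326
```

```bash
python3 r.py; cat > a.py <<'E'
from h import *; from plant import *
d=get_image("scene");A=amber(d)
w=A
for lo in np.arange(-.06,.06,.02):
            b=w[(w[:,1]>lo)&(w[:,1]<lo+.02)]
            for nm,b in(("up",b[b[:,0]<.02]),("dn",b[b[:,0]>.02])):
              if len(b)>8: print(nm,"  y",round(lo+.01,3),len(b),"x lo/med/hi",np.percentile(b[:,0],[2,50,98]).round(4),"z",np.percentile(b[:,2],[2,50,98]).round(4))
E
python3 a.py
```

```text
t 11.3 q [-0.33  0.66 -0.56  1.46  0.48  1.53 -1.31] gp [0.5195 0.2321 0.1752] F [ 0.1  -0.13 -0.58] w 0.0326
y [-0.135 -0.384 -0.914] z [ 0.945 -0.328 -0.001]
up   y -0.05 56 x lo/med/hi [-0.0519 -0.0424 -0.0363] z [0.1727 0.1837 0.1895]
dn   y -0.05 65 x lo/med/hi [0.0856 0.0948 0.102 ] z [0.1538 0.1624 0.1685]
up   y -0.03 110 x lo/med/hi [-0.0539 -0.0421 -0.0343] z [0.174  0.1845 0.1901]
dn   y -0.03 116 x lo/med/hi [0.0847 0.0959 0.102 ] z [0.1543 0.1638 0.1683]
up   y -0.01 99 x lo/med/hi [-0.0534 -0.0417 -0.0349] z [0.1741 0.1848 0.1903]
dn   y -0.01 120 x lo/med/hi [0.0848 0.096  0.1016] z [0.1542 0.1636 0.1679]
up   y 0.01 10 x lo/med/hi [-0.0572 -0.038  -0.0349] z [0.174  0.1766 0.1888]
dn   y 0.01 131 x lo/med/hi [0.0822 0.0957 0.1023] z [0.1519 0.1635 0.1684]
up   y 0.03 14 x lo/med/hi [-0.0425 -0.0394 -0.0355] z [0.171  0.1758 0.1817]
dn   y 0.03 67 x lo/med/hi [0.0825 0.0955 0.1019] z [0.1526 0.1629 0.1676]
```

Call:
apply_moves:
  series: [-0.3, 0.12, -0.27, 0, 0, 0, 0, -0.3, 0.28, -0.64, 0, 0, 0, 0, -0.3, 0.4, -0.9, 0, 0, 0, 0, -0.3, 0.4, -0.9, 0, 0, 0, 0, -0.3, 0.4, -0.9, 0, 0, 0, 0]

```text
time_s: 11.85
position: [0.5172, 0.2251, 0.2567]
orientation: [-1.395, 1.283, -1.738]
force: [0.3, -0.6, -0.1]
width: 0.032
```

```bash
python3 r.py; python3 a.py
```

```text
t 11.85 q [-0.33  0.58 -0.57  1.34  0.45  1.7  -1.25] gp [0.5198 0.2323 0.274 ] F [ 0.28 -0.57 -0.1 ] w 0.032
y [-0.134 -0.383 -0.914] z [ 0.945 -0.328 -0.   ]
dn   y -0.05 121 x lo/med/hi [0.0371 0.0864 0.1021] z [0.154  0.165  0.1746]
dn   y -0.03 235 x lo/med/hi [0.0369 0.0837 0.1019] z [0.1548 0.1661 0.1749]
dn   y -0.01 240 x lo/med/hi [0.0384 0.0559 0.1019] z [0.1542 0.1662 0.1748]
dn   y 0.01 253 x lo/med/hi [0.037  0.0843 0.1022] z [0.1536 0.1655 0.1751]
dn   y 0.03 141 x lo/med/hi [0.0321 0.0549 0.1018] z [0.1542 0.1654 0.1752]
```

Call:
apply_moves:
  series: [-0.3, 0, -0.2, 0, 0, 0, 0, -0.3, 0, -0.4, 0, 0, 0, 0, -0.3, 0, -0.6, 0, 0, 0, 0, -0.3, 0, -0.6, 0, 0, 0, 0, -0.3, 0, -0.6, 0, 0, 0, 0]

```text
time_s: 12.4
position: [0.5248, 0.2476, 0.3093]
orientation: [-1.399, 1.282, -1.738]
force: [0.1, 0.2, -0.0]
width: 0.0317
```

Call:
apply_moves:
  series: [-0.3, 0, 0, 0, 0, 0, 0, -0.3, 0, 0, 0, 0, 0, 0, -0.3, 0, 0, 0, 0, 0, 0, -0.3, 0, 0, 0, 0, 0, 0, -0.3, 0, 0, 0, 0, 0, 0]

```text
time_s: 12.9
position: [0.5248, 0.2475, 0.3092]
orientation: [-1.399, 1.283, -1.738]
force: [0.5, -0.3, 0.3]
width: 0.032
```

```bash
python3 r.py; python3 a.py; python3 - <<'E'
from plant import *
import cv2
cv2.imwrite("pics/p5.png",get_image("scene")["frame"])
E
```

```text
t 12.9 q [-0.37  0.59 -0.56  1.19  0.44  1.84 -1.22] gp [0.5274 0.2548 0.3265] F [ 0.47 -0.27  0.27] w 0.032
y [-0.136 -0.385 -0.913] z [ 0.945 -0.328 -0.002]
dn   y -0.05 130 x lo/med/hi [0.0568 0.0836 0.1022] z [0.1534 0.1644 0.1712]
dn   y -0.03 255 x lo/med/hi [0.0587 0.0845 0.1019] z [0.1545 0.165  0.1716]
dn   y -0.01 241 x lo/med/hi [0.0584 0.0826 0.102 ] z [0.1547 0.1655 0.1715]
dn   y 0.01 255 x lo/med/hi [0.0557 0.0822 0.1023] z [0.1526 0.165  0.1717]
dn   y 0.03 140 x lo/med/hi [0.0545 0.0741 0.1026] z [0.1541 0.1644 0.1722]
```

View pics/p5.png

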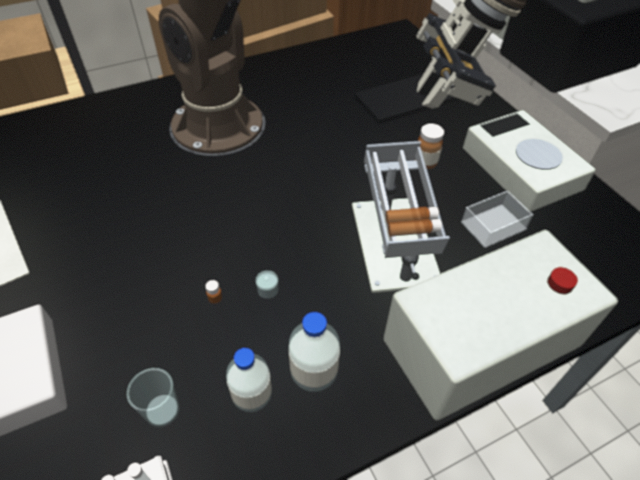

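The vial at (412,214) now lies parallel against the waiting one at (412,228), both caps at the right, and the bystanders are where they were. One last check of y and that it's at rest, then I'll hand in.

```bash
python3 - <<'E'
from h import *; from plant import *
for n in("scene","top","scene"):
    A=amber(get_image(n));w=A[A[:,0]<.07];print(n,len(w),np.percentile(w[:,1],[1,99]).round(4),np.median(w,0).round(4))
show(read_state());print(hand_in())
E
```

```text
scene 286 [-0.0485  0.0323] [ 0.0646 -0.0065  0.1693]
top 346 [-0.048   0.0303] [ 0.0573 -0.0103  0.1669]
scene 288 [-0.0481  0.032 ] [ 0.0647 -0.0089  0.1695]
t 13.15 q [-0.37  0.59 -0.56  1.19  0.44  1.84 -1.22] gp [0.5274 0.2549 0.3267] F [0.07 0.35 0.32] w 0.032
y [-0.136 -0.385 -0.913] z [ 0.945 -0.328 -0.002]
the job is handed in; nothing more can be done
None
```

The vial is in the feeder, resting against the waiting vial with its cap towards feeder +y, and the job is handed in at about 13 s. No verdict came back.

- **What I did:** I gripped the standing vial from the side at 15 N, lifted it and turned it level. I then lowered it across the upper rails until I felt about 5–8 N of support. After a short hold I opened the fingers slightly, lifted straight up, and it rolled down by itself.
- **Last checks:** The vial's axis was at about feeder x = +57 mm. Its middle was within about 1–2 mm of y = 0, square to the slope, and it was not moving between pictures. The gripper was well clear, the force on it was near zero, and the other glassware and tip box looked unmoved.
- **One disagreement:** The finger opening read about 21 mm on the 28 mm vial body. Pictures and the lift showed the grasp was good, so I took this as a sensor offset and did not look into it further.
- **One correction:** The vial hung about 5° cap-up, so I levelled it before setting it down.

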